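# Clear the jar off the bound book and set the pressing weight on it

### The arm

A 6-joint arm with a two-finger parallel gripper is mounted at the origin on the work surface. World frame = base frame: x ahead of the robot, y to its left, z up, the work surface at z = 0. Lengths are in mm, angles in degrees, forces in N, time in s.
With the tool pointing down it reaches from about 350 to 850 mm from the base axis. Payload 8.1 kg.
Tool frame: the origin (TCP) lies between the finger pads; the fingertips stand 19 mm ahead of it and the grasp point (between the pads) is the TCP; z points along the fingers, y is the line along which they close (so a half turn about z gives the same grasp; the last joint's range is limited). The gripper opens to 85 mm and grips with 20 to 120 N. Pads are 22 mm wide; open, the fingers measure 114 mm over their backs; the gripper's body (76 mm by 85 mm) begins 54 mm behind the grasp point. The pads swing forward as they close: fully open they stand 13 mm farther back than shut.
Start: joints at [65.237, 7.471, 85.268, -0, 87.261, -4.893], TCP at [203.913, 564.292, 250.292] pointing down, gripper open.
Joint ranges: [-169.43, 169.43], [-51.17, 129.36], [1.28, 143.12], [-76.62, 256.62], [0, 156.53], [-152.29, 152.29]. Speed limits (degrees/s): [136.94, 136.94, 159.86, 180, 180, 180].

### API

Orientations are given as [roll, pitch, yaw] about the fixed x, y, z axes, in that order (R = Rz(yaw) Ry(pitch) Rx(roll)).
In Python, from workcell import robot gives the robot as it stands. The module is installed in compiled form; this text tells all that it offers.
- The arm moves only by the tool arm_command, never from a script. Its argument "increments" is a list of rows, each an object of numbers: "wx", "wy", "wz": the turn, a rotation vector about the world's x, y, z in units of 5 degrees (1.0 is 5 degrees); "x", "y", "z": the shift along the world's x, y, z in m; "hand": the gripper's target within -1 to 1 (fully open at 1, half-way at 0, shut at -1). A call has 1 to 8 rows; each row shifts and turns the commanded pose from where the row before left it; what a row does not reach is not made up. A row lasts 1/12 s, in which the tool goes at most 41.7 mm and 7.16 degrees, less where a joint would pass 70% of its speed; a pose out of reach is approached as far as the arm can. A call with a gripper value outside its range is refused whole. The fingers move at their own pace and stop on an object; "squeeze" is the grip in N (left out, the last holds). Time passes only in rows, so rows that do not move let the fingers close. It gives the time, the measured TCP pose, the force, the opening and the grip force at its end, in the units of the state.
- robot.read_state(): the state, without advancing time (a new reading comes with each control period).
- robot.camera(name): name is "scene" or "top"; returns a dict with "color" (420x560x3 uint8, red, green, blue), "camera_matrix" (3x3 intrinsics, pixels), "view" (4x4, takes a point from world to camera coordinates). Camera axes: x right, y down, z forward; pixel columns grow to the right and rows downward; lengths in mm; the calibration is good to about 2 mm. A picture is of the moment at which its call begins. There is no depth.
- robot.close_job(): hands the job in; it is judged then, once.
The state is a dict: "time": time; "joint_pos": joint angles; "qvel": joint speeds; "tau": joint torques, N m; "eef_pos": TCP position; "tcp_rot": TCP orientation; "ft_force": force on the tool from outside, world axes, zero at the start; "torque": the same for the moment, N m; "gripper_width": finger opening in mm; "gripper_force": force on a finger pad.
Only numpy, scipy, OpenCV 4.12 (cv2) and the standard library are available. Lean on these libraries where they do the work, as an engineer would, in place of code of your own. Each camera call takes 0.05 s, during which the arm holds its last target. There are 200 camera calls.

### The job

The freshly glued book on the cutting mat has to dry under the big binder's weight, but someone has parked a paste jar on its cover. First take that jar off and stand it upright, wholly on the round cork coaster; then set the larger of the two iron weights flat on the middle of the book's cover. Set both down gently rather than dropping them, let go of them, and leave the book lying where it is.

Things in the scene. Friction and masses are not known exactly. Their poses are not given: they have to be found in the camera images.
- jar_mid (a point): The obstacle: the closed glass paste jar that stands on the book near the middle of its cover (another, slimmer jar stands elsewhere on the mat and is not meant). Upright cylinder 56 mm in diameter and 75 mm high with a pale label and a 52 mm wide, 18 mm high metal cap; 0.2 to 0.3 kg. This point is on its axis, half-way up, 37.5 mm above its underside; z is its axis, up.
- book_top (a point): The book lying closed on the green cutting mat, grey cloth cover, loose, about 0.5 kg: 130 mm (its x, spine at -x) by 180 mm (its y) by 24 mm thick. This point is the middle of the cover's top face, 27 mm above the table (the mat is 3 mm thick); z up, it may lie turned by up to about 25 degrees.
- weight_grip (a point): The larger of two dark iron weights of like shape that stand on the mat: a round foot 76 mm in diameter and 18 mm high with an upright cylindrical grip 26 mm in diameter rising from its middle to 70 mm above the underside; 0.65 to 0.95 kg. (The smaller weight has a 48 mm foot and is 58 mm high.) This point is on its axis, half-way up the part of the grip that fingers take, 46 mm above the underside and 28 mm above the foot's top; z is its axis, up.
- coaster_top (a point): Round flat cork coaster, 116 mm in diameter, 5 mm thick, fixed on the mat, empty. This point is the centre of its top face; z up. The coaster, the two weights and the slim jar (42 mm wide, 62 mm high) stand two on each side of the book, in any arrangement, at least 140 mm apart.
Things that resemble listed ones, but are neither listed nor needed, are in the scene too. What is shaped like the part that bears coaster_top but turquoise or yellow is not meant.

How it is judged (in metres and radians):
On the way, in this order (a step that is already met when the one before it is completed fails the run):
1. the jar stands upright and released, wholly on the coaster (horizontal distance between jar_mid and coaster_top below 0.03 m and z of jar_mid in the frame of coaster_top below 0.043 m and angle between jar_mid's own z axis and vertical below 0.1 rad and contact force between jar and the fingers below 0.1 N), for 0.2 s.
2. the large weight stands flat on the middle of the book's cover (horizontal distance between weight_grip and book_top below 0.025 m and z of weight_grip in the frame of book_top below 0.051 m and angle between weight_grip's own z axis and vertical below 0.1 rad), for 0.2 s.
At the end, for the whole second after the job is handed in: Jar upright (6 degrees) and wholly on the coaster (axis within 30 mm of its centre); the larger weight flat (6 degrees) on the cover, within 25 mm of its middle; book within 30 mm of where it began; jar and weight released and at rest (all of step 2 and horizontal distance between jar_mid and coaster_top below 0.03 m and z of jar_mid in the frame of coaster_top below 0.043 m and angle between jar_mid's own z axis and vertical below 0.1 rad and z of weight_grip in the frame of book_top above 0.041 m and distance of book_top from where it was at the start of the episode below 0.03 m and linear speed of each of weight, jar below 0.02 m/s); the robot touches nothing.
It fails at once if the weight is dropped (falls freely from more than about 18 mm) (contact force between weight and the fingers below 0.05 N and linear speed of weight above 0.6 m/s).
It fails at once if the jar is dropped (falls freely from more than about 18 mm) (contact force between jar and the fingers below 0.05 N and linear speed of jar above 0.6 m/s).
It fails at once if the jar is tipped over by more than 40 degrees (angle between jar_mid's own z axis and vertical above 0.7 rad).
It also fails if it takes over 64 s, if anything falls off the work surface, if the arm or the gripper's body presses on something with over 40 N, if the wrist force passes 120 N, or if a joint passes its speed limit or range.

## Working session

There is one attempt and no reset: what is moved stays moved. The work goes in short steps, Python scripts to look and compute and a tool call to move; the robot and the scene stay as the last step left them, time stands still between calls to the robot, and variables do not carry over. Pictures are saved under pics/ and viewed, at most 10 in all, crops included, and the job is handed in when it is done.

Besides the shell and the picture viewer there is one more tool, called after ">>>" as a command line: name --argument value ..., lists and objects as JSON in quotes. arm_command: Moves the arm, as the interface text tells. Its arguments: {"type":"object","properties":{"increments":{"type":"array"},"squeeze":{"type":"number"}},"required":["increments"]}

```bash
mkdir -p pics; cat > h.py <<'E'
from workcell import robot
import numpy as np, cv2
def cam(n,f=None):
    c=robot.camera(n)
    if f: cv2.imwrite('pics/'+f,c['color'][:,:,::-1])
    return c
def ray(c,u,v,z):
    K=np.array(c['camera_matrix']);T=np.array(c['view']);R=T[:3,:3];t=T[:3,3]
    o=-R.T@t;d=R.T@np.linalg.inv(K)@[u,v,1];return o+d*(z-o[2])/d[2]
def proj(c,p):
    K=np.array(c['camera_matrix']);T=np.array(c['view']);q=K@(T[:3,:3]@p+T[:3,3]);return q[:2]/q[2]
E
python3 - <<'E'
from h import *
for n in('top','scene'):
    c=cam(n,n+'0.png');T=np.array(c['view']);print(n,np.round(-T[:3,:3].T@T[:3,3]),np.round(T[:3,:3],2).tolist(),c['camera_matrix'][0][0])
s=robot.read_state();print(s['tcp_rot'],s['gripper_width'],s['time'])
E
```

```text
top [ 248. -197. 1139.] [[-0.02, -1.0, -0.03], [-0.99, 0.03, -0.17], [0.17, 0.03, -0.99]] 425.0252584143223
scene [976. 745. 894.] [[-0.86, 0.52, 0.01], [0.31, 0.53, -0.79], [-0.41, -0.67, -0.61]] 424.0360741464032
[-1.79903458e+02 -6.34187554e-03  1.60128565e+02] 85.3004556544568 0.1
```

View pics/top0.png

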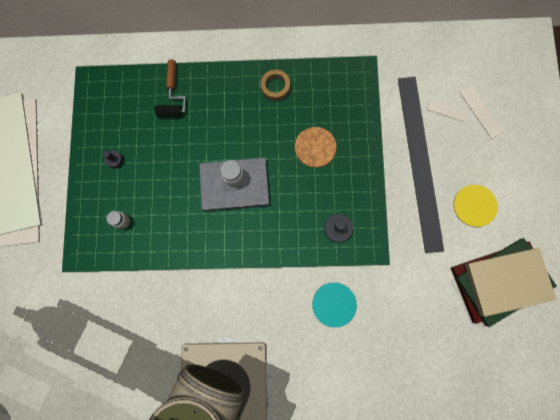

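View pics/scene0.png

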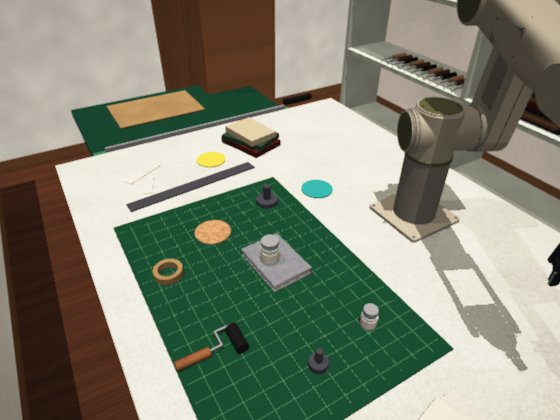

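Top view: the book is at (235,184) with the paste jar on it (cap about (231,168)), and the cork coaster is at (316,147). 
- **Jar:** the candidates are (231,168) on the book and the slim one at (118,219). I choose the one on the book. 
- **Weight:** the candidates are the wide foot at (338,228) and the small one at (113,158). I choose (338,228). 
- **Coaster:** the candidates are cork (316,147), turquoise (334,305), yellow (475,205) and the tape ring (276,85). I choose the cork one.

Next I measure these and check a crop.

```bash
cat > m.py <<'E'
from h import *
def blob(mask,u,v,r):
    m=np.zeros_like(mask);cv2.circle(m,(u,v),r,255,-1);m&=mask
    cs=cv2.findContours(m,cv2.RETR_EXTERNAL,cv2.CHAIN_APPROX_NONE)[0]
    return max(cs,key=cv2.contourArea)
def ground(c,k,z): return np.array([ray(c,*p[0],z)[:2] for p in k],np.float32)
E
python3 - <<'E'
from m import *
c=cam('top');im=c['color'];hsv=cv2.cvtColor(im,cv2.COLOR_RGB2HSV)
green=cv2.inRange(hsv,(60,90,0),(95,255,255))
cork=cv2.inRange(hsv,(5,90,90),(20,255,255))
k=blob(cork,316,147,32);print('coaster',cv2.minEnclosingCircle(ground(c,k,8)),cv2.minAreaRect(ground(c,k,8)))
for n,u,v in(('big',338,228),('small',113,158)):
    k=blob(255-green,u,v,22);print(n,cv2.minEnclosingCircle(ground(c,k,21)),cv2.minAreaRect(ground(c,k,21)))
k=blob(255-green,235,184,50);print('book',cv2.minAreaRect(ground(c,k,27)), cv2.boxPoints(cv2.minAreaRect(k)).round(1).tolist())
x=cv2.resize(im[125:250,190:365],None,fx=4,fy=4,interpolation=cv2.INTER_CUBIC);cv2.imwrite('pics/crop1.png',x[:,:,::-1])
E
```

```text
coaster ((629.9970092773438, -254.4308624267578), 57.83029556274414) ((630.3486328125, -254.433349609375), (110.87370300292969, 112.76286315917969), 88.0902328491211)
big ((400.21685791015625, -308.1081237792969), 38.51472473144531) ((400.3471984863281, -308.3671875), (76.47146606445312, 72.11257934570312), 88.48226928710938)
small ((608.7530517578125, 308.1343994140625), 30.868606567382812) ((608.2907104492188, 306.6372985839844), (50.143653869628906, 53.18343734741211), 2.9736764430999756)
book ((526.1466064453125, -30.845909118652344), (135.58013916015625, 183.40194702148438), 3.4603402614593506) [[197.39999389648438, 162.1999969482422], [265.5, 156.5], [269.6000061035156, 205.3000030517578], [201.39999389648438, 211.0]]
```

View pics/crop1.png

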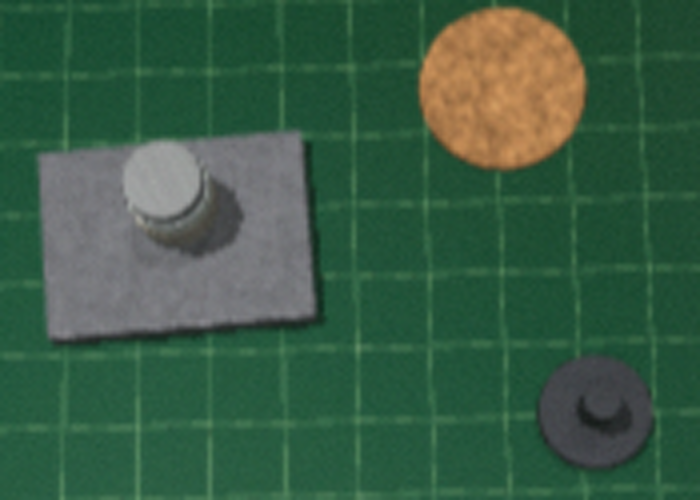

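The crop shows the jar cap at crop (163,180), full image about (230.4,169.6), standing on the book. Book corners are at crop (38,155), (299,132), (318,320) and (50,340). The weight's foot centre is at (596,412) and its grip top at (603,400). The foot measures 76 mm wide, so this is the larger weight.

```bash
python3 - <<'E'
from m import *
c=cam('top');im=c['color'];f=lambda u,v:(190+(u+.5)/4-.5,125+(v+.5)/4-.5)
print('jar',ray(c,*f(163,180),102)); print('grip',ray(c,*f(603,400),73),'foot',ray(c,*f(596,412),21))
b=np.array([ray(c,*f(*p),27) for p in((38,155),(299,132),(318,320),(50,340))]);print(b.round(),b.mean(0),np.linalg.norm(np.diff(b,axis=0),axis=1))
s=cam('scene');hsv=cv2.cvtColor(s['color'],cv2.COLOR_RGB2HSV)
k=blob(cv2.inRange(hsv,(5,90,90),(20,255,255)),213,232,25);print('coaster',cv2.minAreaRect(ground(s,k,8)))
print('jar cap proj in scene',proj(s,ray(c,*f(163,180),102)), 'grip top', proj(s,np.array([400,-308,73])))
x=cv2.resize(s['color'][160:300,180:330],None,fx=4,fy=4,interpolation=cv2.INTER_CUBIC);cv2.imwrite('pics/crop2.png',x[:,:,::-1])
E
```

```text
jar [543.8900735  -33.83354987 102.        ]
grip [ 400.2731669  -308.29364618   73.        ] foot [ 399.82084262 -308.75390982   21.        ]
[[ 586.   64.   27.]
 [ 596. -115.   27.]
 [ 466. -126.   27.]
 [ 457.   54.   27.]] [526.07352811 -30.8462147   27.        ] [178.9420213  131.12818028 180.06217528]
coaster ((628.1553344726562, -251.88253784179688), (113.15567779541016, 114.29470825195312), 59.58238983154297)
jar cap proj in scene [268.55732336 239.32851914] grip top [265.66505861 185.46897281]
```

View pics/crop2.png

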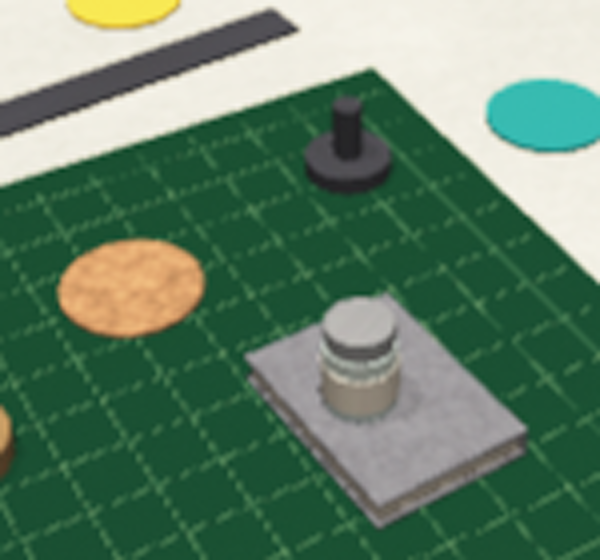

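>>> arm_command --increments '[{"x": 0.017, "y": -0.03, "hand": 1}, {"x": 0.017, "y": -0.03, "hand": 1}, {"x": 0.017, "y": -0.03, "hand": 1}, {"x": 0.017, "y": -0.03, "hand": 1}, {"x": 0.017, "y": -0.03, "hand": 1}, {"x": 0.017, "y": -0.03, "hand": 1}, {"x": 0.017, "y": -0.03, "hand": 1}, {"x": 0.017, "y": -0.03, "hand": 1}]' --squeeze 40

```text
invalid input
```

>>> arm_command --increments '[{"x": 0.017, "y": -0.03, "hand": 1}, {"x": 0.017, "y": -0.03, "hand": 1}, {"x": 0.017, "y": -0.03, "hand": 1}, {"x": 0.017, "y": -0.03, "hand": 1}, {"x": 0.017, "y": -0.03, "hand": 1}, {"x": 0.017, "y": -0.03, "hand": 1}, {"x": 0.017, "y": -0.03, "hand": 1}, {"x": 0.017, "y": -0.03, "hand": 1}]'

```text
invalid input
```

>>> arm_command --increments '[{"x": 0.017, "y": -0.03, "hand": 1}, {"x": 0.017, "y": -0.03, "hand": 1}, {"x": 0.017, "y": -0.03, "hand": 1}, {"x": 0.017, "y": -0.03, "hand": 1}, {"z": -0.02, "hand": 1}, {"z": -0.02, "hand": 1}, {"hand": 1}, {"hand": 1}]'

```text
invalid input
```

>>> arm_command --increments '[{"wx": 0, "wy": 0, "wz": 0, "x": 0.017, "y": -0.03, "z": 0, "hand": 1}, {"wx": 0, "wy": 0, "wz": 0, "x": 0.017, "y": -0.03, "z": 0, "hand": 1}, {"wx": 0, "wy": 0, "wz": 0, "x": 0.017, "y": -0.03, "z": 0, "hand": 1}, {"wx": 0, "wy": 0, "wz": 0, "x": 0.017, "y": -0.03, "z": 0, "hand": 1}]' --squeeze 40

```text
time: 0.58
eef_pos: [272.1, 443.0, 250.0]
tcp_rot: [-180.0, 0.0, 160.2]
ft_force: [1.3, -0.8, 0.5]
gripper_width: 85.5
gripper_force: 0.0
```

>>> arm_command --increments '[{"wx": 0, "wy": 0, "wz": 0, "x": 0.017, "y": -0.03, "z": 0, "hand": 1}, {"wx": 0, "wy": 0, "wz": 0, "x": 0.017, "y": -0.03, "z": 0, "hand": 1}, {"wx": 0, "wy": 0, "wz": 0, "x": 0.017, "y": -0.03, "z": 0, "hand": 1}, {"wx": 0, "wy": 0, "wz": 0, "x": 0.017, "y": -0.03, "z": 0, "hand": 1}, {"wx": 0, "wy": 0, "wz": 0, "x": 0.017, "y": -0.03, "z": 0, "hand": 1}, {"wx": 0, "wy": 0, "wz": 0, "x": 0.017, "y": -0.03, "z": 0, "hand": 1}, {"wx": 0, "wy": 0, "wz": 0, "x": 0.017, "y": -0.03, "z": 0, "hand": 1}, {"wx": 0, "wy": 0, "wz": 0, "x": 0.017, "y": -0.03, "z": 0, "hand": 1}]'

```text
time: 1.25
eef_pos: [408.4, 202.7, 250.4]
tcp_rot: [180.0, 0.0, 160.1]
ft_force: [-0.1, 1.0, 0.2]
gripper_width: 85.3
gripper_force: 0.0
```

>>> arm_command --increments '[{"wx": 0, "wy": 0, "wz": 0, "x": 0.017, "y": -0.03, "z": 0, "hand": 1}, {"wx": 0, "wy": 0, "wz": 0, "x": 0.017, "y": -0.03, "z": 0, "hand": 1}, {"wx": 0, "wy": 0, "wz": 0, "x": 0.017, "y": -0.03, "z": 0, "hand": 1}, {"wx": 0, "wy": 0, "wz": 0, "x": 0.017, "y": -0.03, "z": 0, "hand": 1}, {"wx": 0, "wy": 0, "wz": 0, "x": 0.017, "y": -0.03, "z": 0, "hand": 1}, {"wx": 0, "wy": 0, "wz": 0, "x": 0.017, "y": -0.03, "z": 0, "hand": 1}, {"wx": 0, "wy": 0, "wz": 0, "x": 0.017, "y": -0.03, "z": 0, "hand": 1}, {"wx": 0, "wy": 0, "wz": 0, "x": 0.017, "y": -0.03, "z": 0, "hand": 1}]'

```text
time: 1.92
eef_pos: [544.4, -37.4, 250.2]
tcp_rot: [180.0, 0.0, 160.1]
ft_force: [0.1, -0.3, 0.5]
gripper_width: 84.9
gripper_force: 0.0
```

>>> arm_command --increments '[{"wx": 0, "wy": 0, "wz": 0, "x": 0, "y": 0, "z": -0.03, "hand": 1}, {"wx": 0, "wy": 0, "wz": 0, "x": 0, "y": 0, "z": -0.03, "hand": 1}, {"wx": 0, "wy": 0, "wz": 0, "x": 0, "y": 0, "z": 0, "hand": 1}, {"wx": 0, "wy": 0, "wz": 0, "x": 0, "y": 0, "z": 0, "hand": 1}]'

```text
time: 2.25
eef_pos: [542.2, -35.5, 188.5]
tcp_rot: [-179.9, -0.3, 160.1]
ft_force: [0.1, 0.2, 0.7]
gripper_width: 85.2
gripper_force: 0.0
```

```bash
python3 - <<'E'
from h import *
print(robot.read_state()['joint_pos'],robot.read_state()['eef_pos'])
s=cam('scene');x=cv2.resize(s['color'][130:300,180:380],None,fx=4,fy=3.5,interpolation=cv2.INTER_CUBIC);cv2.imwrite('pics/crop3.png',x[:,:,::-1])
E
```

```text
[-9.15902224e+00  1.13388762e+00  9.84483725e+01  3.43252821e-03
  8.07057735e+01 -7.92737170e+01] [542.24585973 -35.54480509 188.47068372]
```

View pics/crop3.png

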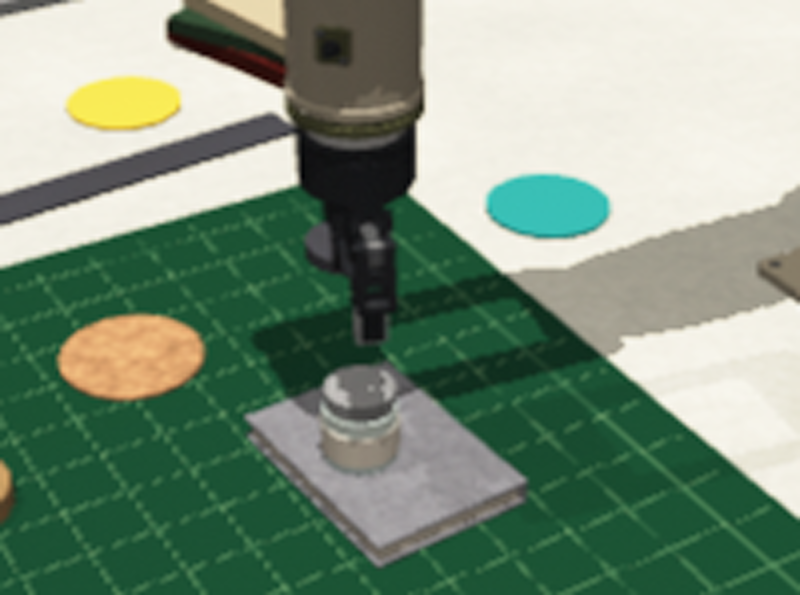

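The crop shows the open gripper straight above the jar: the near finger is at crop (370,320) and the cap at (359,388). The finger line agrees with the jar axis, so I descend.

>>> arm_command --increments '[{"wx": 0, "wy": 0, "wz": 0, "x": 0.001, "y": 0.002, "z": -0.02, "hand": 1}, {"wx": 0, "wy": 0, "wz": 0, "x": 0, "y": 0, "z": -0.02, "hand": 1}, {"wx": 0, "wy": 0, "wz": 0, "x": 0, "y": 0, "z": -0.02, "hand": 1}, {"wx": 0, "wy": 0, "wz": 0, "x": 0, "y": 0, "z": -0.02, "hand": 1}, {"wx": 0, "wy": 0, "wz": 0, "x": 0, "y": 0, "z": -0.02, "hand": 1}, {"wx": 0, "wy": 0, "wz": 0, "x": 0, "y": 0, "z": -0.02, "hand": 1}, {"wx": 0, "wy": 0, "wz": 0, "x": 0, "y": 0, "z": 0, "hand": 1}, {"wx": 0, "wy": 0, "wz": 0, "x": 0, "y": 0, "z": 0, "hand": 1}]'

```text
time: 2.97
eef_pos: [545.4, -33.3, 71.6]
tcp_rot: [180.0, 0.0, 160.2]
ft_force: [0.1, 0.0, 0.4]
gripper_width: 85.6
gripper_force: 0.0
```

>>> arm_command --increments '[{"wx": 0, "wy": 0, "wz": 0, "x": 0, "y": 0, "z": 0, "hand": 0.4}, {"wx": 0, "wy": 0, "wz": 0, "x": 0, "y": 0, "z": 0, "hand": 0.2}, {"wx": 0, "wy": 0, "wz": 0, "x": 0, "y": 0, "z": 0, "hand": 0}, {"wx": 0, "wy": 0, "wz": 0, "x": 0, "y": 0, "z": 0, "hand": -0.5}, {"wx": 0, "wy": 0, "wz": 0, "x": 0, "y": 0, "z": 0, "hand": -1}, {"wx": 0, "wy": 0, "wz": 0, "x": 0, "y": 0, "z": 0, "hand": -1}, {"wx": 0, "wy": 0, "wz": 0, "x": 0, "y": 0, "z": 0, "hand": -1}, {"wx": 0, "wy": 0, "wz": 0, "x": 0, "y": 0, "z": 0, "hand": -1}]' --squeeze 40

```text
time: 3.63
eef_pos: [546.6, -33.8, 73.0]
tcp_rot: [179.9, 0.2, 160.1]
ft_force: [-0.8, 1.1, 7.8]
gripper_width: 55.1
gripper_force: 41.4
```

>>> arm_command --increments '[{"wx": 0, "wy": 0, "wz": 0, "x": 0, "y": 0, "z": 0.01, "hand": -1}, {"wx": 0, "wy": 0, "wz": 0, "x": 0, "y": 0, "z": 0.02, "hand": -1}, {"wx": 0, "wy": 0, "wz": 0, "x": 0, "y": 0, "z": 0.02, "hand": -1}, {"wx": 0, "wy": 0, "wz": 0, "x": 0, "y": 0, "z": 0.02, "hand": -1}, {"wx": 0, "wy": 0, "wz": 0, "x": 0, "y": 0, "z": 0, "hand": -1}, {"wx": 0, "wy": 0, "wz": 0, "x": 0, "y": 0, "z": 0, "hand": -1}, {"wx": 0, "wy": 0, "wz": 0, "x": 0, "y": 0, "z": 0, "hand": -1}]'

```text
time: 4.22
eef_pos: [544.6, -33.7, 139.9]
tcp_rot: [-180.0, -0.0, 160.1]
ft_force: [-0.5, 0.8, -2.2]
gripper_width: 54.9
gripper_force: 42.9
```

```bash
python3 - <<'E'
from h import *
s=robot.read_state();print(s['eef_pos'],s['ft_force'],s['gripper_width'])
s=cam('scene');x=cv2.resize(s['color'][130:300,180:380],None,fx=4,fy=3.5,interpolation=cv2.INTER_CUBIC);cv2.imwrite('pics/crop4.png',x[:,:,::-1])
E
```

```text
[544.57970006 -33.6868971  139.92250748] [-0.5238444   0.77216437 -2.19493325] 54.85454144385607
```

View pics/crop4.png

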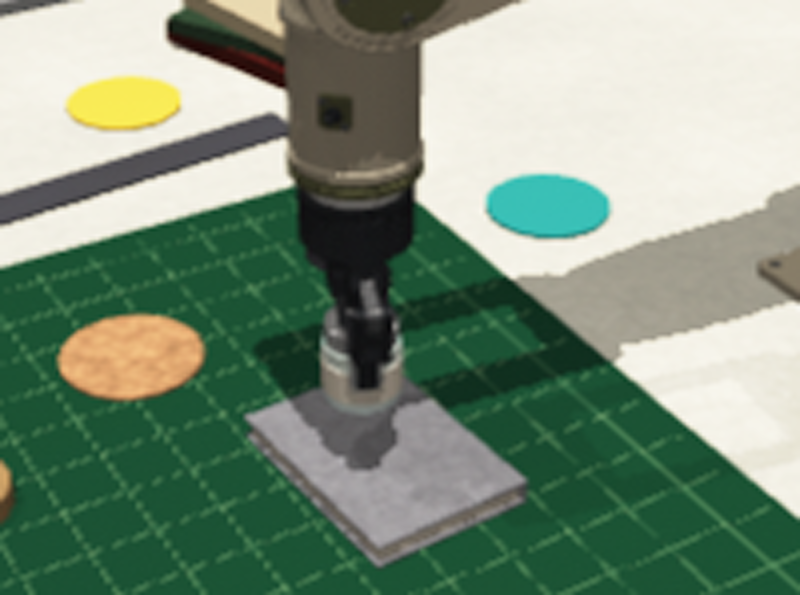

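The jar is held upright and clear of the book, its bottom at crop (360,410) and its shadow on the cover. The book has not moved. Next: over to the coaster.

>>> arm_command --increments '[{"wx": 0, "wy": 0, "wz": 0, "x": 0.005, "y": -0.014, "z": 0, "hand": -1}, {"wx": 0, "wy": 0, "wz": 0, "x": 0.012, "y": -0.031, "z": 0, "hand": -1}, {"wx": 0, "wy": 0, "wz": 0, "x": 0.012, "y": -0.031, "z": 0, "hand": -1}, {"wx": 0, "wy": 0, "wz": 0, "x": 0.012, "y": -0.031, "z": 0, "hand": -1}, {"wx": 0, "wy": 0, "wz": 0, "x": 0.012, "y": -0.031, "z": 0, "hand": -1}, {"wx": 0, "wy": 0, "wz": 0, "x": 0.012, "y": -0.031, "z": 0, "hand": -1}, {"wx": 0, "wy": 0, "wz": 0, "x": 0.012, "y": -0.031, "z": 0, "hand": -1}, {"wx": 0, "wy": 0, "wz": 0, "x": 0.007, "y": -0.019, "z": 0, "hand": -1}]'

```text
time: 4.93
eef_pos: [628.6, -256.5, 138.3]
tcp_rot: [-180.0, -0.1, 160.0]
ft_force: [1.4, -0.5, -2.2]
gripper_width: 54.6
gripper_force: 43.0
```

>>> arm_command --increments '[{"wx": 0, "wy": 0, "wz": 0, "x": 0, "y": 0, "z": -0.02, "hand": -1}, {"wx": 0, "wy": 0, "wz": 0, "x": 0, "y": 0, "z": -0.02, "hand": -1}, {"wx": 0, "wy": 0, "wz": 0, "x": 0, "y": 0, "z": -0.015, "hand": -1}, {"wx": 0, "wy": 0, "wz": 0, "x": 0, "y": 0, "z": -0.01, "hand": -1}, {"wx": 0, "wy": 0, "wz": 0, "x": 0, "y": 0, "z": 0, "hand": -1}, {"wx": 0, "wy": 0, "wz": 0, "x": 0, "y": 0, "z": 0, "hand": -1}]'

```text
time: 5.43
eef_pos: [628.2, -252.2, 74.2]
tcp_rot: [180.0, -0.1, 160.2]
ft_force: [-0.7, -1.0, -2.1]
gripper_width: 54.9
gripper_force: 43.0
```

>>> arm_command --increments '[{"wx": 0, "wy": 0, "wz": 0, "x": 0, "y": 0, "z": -0.008, "hand": -1}, {"wx": 0, "wy": 0, "wz": 0, "x": 0, "y": 0, "z": -0.006, "hand": -1}, {"wx": 0, "wy": 0, "wz": 0, "x": 0, "y": 0, "z": -0.002, "hand": -1}, {"wx": 0, "wy": 0, "wz": 0, "x": 0, "y": 0, "z": -0.002, "hand": -1}, {"wx": 0, "wy": 0, "wz": 0, "x": 0, "y": 0, "z": 0, "hand": -1}, {"wx": 0, "wy": 0, "wz": 0, "x": 0, "y": 0, "z": 0, "hand": -1}]'

```text
time: 5.93
eef_pos: [629.0, -252.7, 57.5]
tcp_rot: [-180.0, 0.0, 160.1]
ft_force: [1.0, -0.3, -1.9]
gripper_width: 55.0
gripper_force: 43.0
```

>>> arm_command --increments '[{"wx": 0, "wy": 0, "wz": 0, "x": 0, "y": 0, "z": -0.002, "hand": -1}, {"wx": 0, "wy": 0, "wz": 0, "x": 0, "y": 0, "z": 0, "hand": -1}, {"wx": 0, "wy": 0, "wz": 0, "x": 0, "y": 0, "z": 0, "hand": -1}]'

```text
time: 6.18
eef_pos: [628.9, -252.7, 55.3]
tcp_rot: [-180.0, 0.0, 160.1]
ft_force: [0.3, 0.2, -1.9]
gripper_width: 54.9
gripper_force: 43.0
```

>>> arm_command --increments '[{"wx": 0, "wy": 0, "wz": 0, "x": 0, "y": 0, "z": -0.002, "hand": -1}, {"wx": 0, "wy": 0, "wz": 0, "x": 0, "y": 0, "z": 0, "hand": -1}, {"wx": 0, "wy": 0, "wz": 0, "x": 0, "y": 0, "z": 0, "hand": -1}]'

```text
time: 6.43
eef_pos: [629.3, -252.9, 54.1]
tcp_rot: [-180.0, 0.0, 160.1]
ft_force: [-2.7, 0.8, 3.5]
gripper_width: 55.2
gripper_force: 43.3
```

>>> arm_command --increments '[{"wx": 0, "wy": 0, "wz": 0, "x": 0, "y": 0, "z": -0.001, "hand": -1}, {"wx": 0, "wy": 0, "wz": 0, "x": 0, "y": 0, "z": 0, "hand": -1}, {"wx": 0, "wy": 0, "wz": 0, "x": 0, "y": 0, "z": 0, "hand": -1}]'

```text
time: 6.68
eef_pos: [629.3, -252.9, 54.1]
tcp_rot: [-180.0, 0.1, 160.1]
ft_force: [-6.4, 2.4, 11.8]
gripper_width: 54.7
gripper_force: 44.3
```

Contact at 54, as predicted. I release slowly: opening only a little clears the pads, then I open fully and rise.

>>> arm_command --increments '[{"wx": 0, "wy": 0, "wz": 0, "x": 0, "y": 0, "z": 0.001, "hand": -1}, {"wx": 0, "wy": 0, "wz": 0, "x": 0, "y": 0, "z": 0, "hand": 0.4}, {"wx": 0, "wy": 0, "wz": 0, "x": 0, "y": 0, "z": 0, "hand": 0.7}, {"wx": 0, "wy": 0, "wz": 0, "x": 0, "y": 0, "z": 0, "hand": 1}, {"wx": 0, "wy": 0, "wz": 0, "x": 0, "y": 0, "z": 0, "hand": 1}, {"wx": 0, "wy": 0, "wz": 0, "x": 0, "y": 0, "z": 0, "hand": 1}, {"wx": 0, "wy": 0, "wz": 0, "x": 0, "y": 0, "z": 0, "hand": 1}]'

```text
time: 7.27
eef_pos: [628.9, -252.7, 53.1]
tcp_rot: [-180.0, -0.0, 160.1]
ft_force: [0.7, -0.3, 1.3]
gripper_width: 85.1
gripper_force: 0.0
```

>>> arm_command --increments '[{"wx": 0, "wy": 0, "wz": 0, "x": 0, "y": 0, "z": 0.01, "hand": 1}, {"wx": 0, "wy": 0, "wz": 0, "x": 0, "y": 0, "z": 0.02, "hand": 1}, {"wx": 0, "wy": 0, "wz": 0, "x": 0, "y": 0, "z": 0.03, "hand": 1}, {"wx": 0, "wy": 0, "wz": 0, "x": 0, "y": 0, "z": 0.03, "hand": 1}, {"wx": 0, "wy": 0, "wz": 0, "x": 0, "y": 0, "z": 0.03, "hand": 1}, {"wx": 0, "wy": 0, "wz": 0, "x": 0, "y": 0, "z": 0.01, "hand": 1}]'

```text
time: 7.77
eef_pos: [631.2, -253.8, 190.5]
tcp_rot: [-179.9, 0.5, 160.1]
ft_force: [0.2, -0.5, 1.4]
gripper_width: 85.3
gripper_force: 0.0
```

>>> arm_command --increments '[{"wx": 0, "wy": 0, "wz": 0, "x": -0.03, "y": -0.007, "z": 0, "hand": 1}, {"wx": 0, "wy": 0, "wz": 0, "x": -0.033, "y": -0.008, "z": 0, "hand": 1}, {"wx": 0, "wy": 0, "wz": 0, "x": -0.033, "y": -0.008, "z": 0, "hand": 1}, {"wx": 0, "wy": 0, "wz": 0, "x": -0.033, "y": -0.008, "z": 0, "hand": 1}, {"wx": 0, "wy": 0, "wz": 0, "x": -0.033, "y": -0.008, "z": 0, "hand": 1}, {"wx": 0, "wy": 0, "wz": 0, "x": -0.033, "y": -0.008, "z": 0, "hand": 1}, {"wx": 0, "wy": 0, "wz": 0, "x": -0.034, "y": -0.008, "z": 0, "hand": 1}, {"wx": 0, "wy": 0, "wz": 0, "x": 0, "y": 0, "z": 0, "hand": 1}]'

```text
time: 8.43
eef_pos: [395.1, -308.5, 182.8]
tcp_rot: [-179.9, -0.2, 160.0]
ft_force: [-0.7, 0.0, -0.8]
gripper_width: 85.5
gripper_force: 0.0
```

```bash
python3 - <<'E'
from h import *
s=robot.read_state();print(s['eef_pos'],s['ft_force'],s['joint_pos'])
s=cam('scene');x=cv2.resize(s['color'][130:300,180:380],None,fx=4,fy=3.5,interpolation=cv2.INTER_CUBIC);cv2.imwrite('pics/crop5.png',x[:,:,::-1])
c=cam('top','top5.png')
E
```

```text
[ 395.05498033 -308.4620712   182.84796202] [-0.74705793  0.04820697 -0.81128182] [ -43.76688803   -5.40944813  105.42540134   -0.11591856   80.11530673
 -113.73159586]
```

View pics/crop5.png

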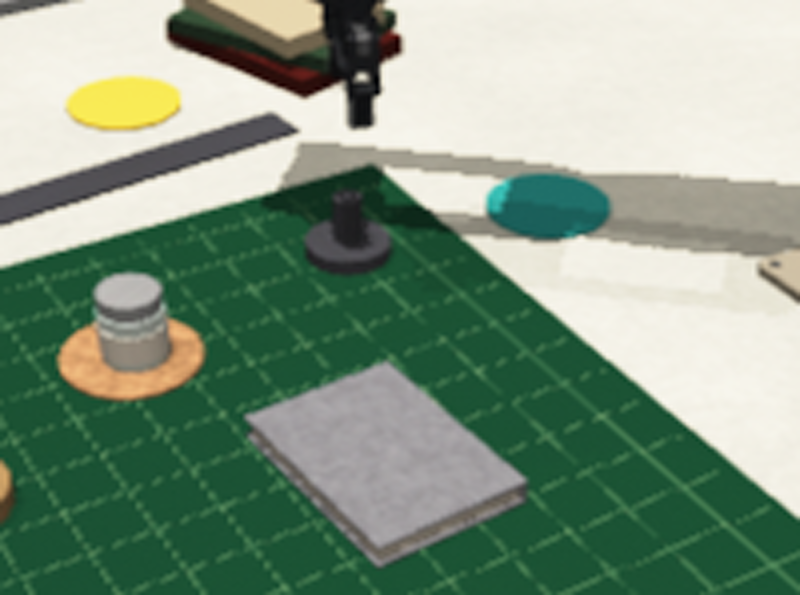

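The jar stands upright in the middle of the coaster (base about crop (134,362)), and the book's corners are unchanged. The weight is at crop (348,240), under the gripper. I descend.

>>> arm_command --increments '[{"wx": 0, "wy": 0, "wz": 0, "x": 0, "y": 0, "z": 0, "hand": 1}, {"wx": 0, "wy": 0, "wz": 0, "x": 0, "y": 0, "z": -0.02, "hand": 1}, {"wx": 0, "wy": 0, "wz": 0, "x": 0, "y": 0, "z": -0.02, "hand": 1}, {"wx": 0, "wy": 0, "wz": 0, "x": 0, "y": 0, "z": -0.02, "hand": 1}, {"wx": 0, "wy": 0, "wz": 0, "x": 0, "y": 0, "z": -0.02, "hand": 1}, {"wx": 0, "wy": 0, "wz": 0, "x": 0, "y": 0, "z": -0.02, "hand": 1}, {"wx": 0, "wy": 0, "wz": 0, "x": 0, "y": 0, "z": 0, "hand": 1}, {"wx": 0, "wy": 0, "wz": 0, "x": 0, "y": 0, "z": 0, "hand": 1}]'

```text
time: 9.2
eef_pos: [400.1, -306.6, 82.4]
tcp_rot: [179.9, -0.1, 160.2]
ft_force: [0.1, -0.5, -0.7]
gripper_width: 85.5
gripper_force: 0.0
```

>>> arm_command --increments '[{"wx": 0, "wy": 0, "wz": 0, "x": 0, "y": -0.001, "z": -0.016, "hand": 1}, {"wx": 0, "wy": 0, "wz": 0, "x": 0, "y": 0, "z": -0.015, "hand": 1}, {"wx": 0, "wy": 0, "wz": 0, "x": 0, "y": 0, "z": 0, "hand": 0.5}, {"wx": 0, "wy": 0, "wz": 0, "x": 0, "y": 0, "z": 0, "hand": 0.2}, {"wx": 0, "wy": 0, "wz": 0, "x": 0, "y": 0, "z": 0, "hand": -0.1}, {"wx": 0, "wy": 0, "wz": 0, "x": 0, "y": 0, "z": 0, "hand": -0.3}, {"wx": 0, "wy": 0, "wz": 0, "x": 0, "y": 0, "z": 0, "hand": -0.6}, {"wx": 0, "wy": 0, "wz": 0, "x": 0, "y": 0, "z": 0, "hand": -1}]' --squeeze 70

```text
time: 9.87
eef_pos: [400.9, -309.3, 53.9]
tcp_rot: [-180.0, 0.1, 160.1]
ft_force: [-1.1, 2.5, 5.8]
gripper_width: 24.6
gripper_force: 68.4
```

>>> arm_command --increments '[{"wx": 0, "wy": 0, "wz": 0, "x": 0, "y": 0, "z": 0, "hand": -1}, {"wx": 0, "wy": 0, "wz": 0, "x": 0, "y": 0, "z": 0, "hand": -1}, {"wx": 0, "wy": 0, "wz": 0, "x": 0, "y": 0, "z": 0, "hand": -1}, {"wx": 0, "wy": 0, "wz": 0, "x": 0, "y": 0, "z": 0, "hand": -1}]'

```text
time: 10.2
eef_pos: [400.9, -309.3, 53.9]
tcp_rot: [-180.0, 0.1, 160.1]
ft_force: [-0.2, 1.8, 5.2]
gripper_width: 24.2
gripper_force: 68.4
```

>>> arm_command --increments '[{"wx": 0, "wy": 0, "wz": 0, "x": 0, "y": 0, "z": 0.005, "hand": -1}, {"wx": 0, "wy": 0, "wz": 0, "x": 0, "y": 0, "z": 0.015, "hand": -1}, {"wx": 0, "wy": 0, "wz": 0, "x": 0, "y": 0, "z": 0.02, "hand": -1}, {"wx": 0, "wy": 0, "wz": 0, "x": 0, "y": 0, "z": 0.02, "hand": -1}, {"wx": 0, "wy": 0, "wz": 0, "x": 0, "y": 0, "z": 0.02, "hand": -1}, {"wx": 0, "wy": 0, "wz": 0, "x": 0, "y": 0, "z": 0, "hand": -1}, {"wx": 0, "wy": 0, "wz": 0, "x": 0, "y": 0, "z": 0, "hand": -1}]'

```text
time: 10.78
eef_pos: [400.3, -309.1, 132.9]
tcp_rot: [-180.0, 0.1, 160.1]
ft_force: [-1.0, 0.2, -7.7]
gripper_width: 24.6
gripper_force: 69.5
```

>>> arm_command --increments '[{"wx": 0, "wy": 0, "wz": 0, "x": 0.006, "y": 0.014, "z": 0, "hand": -1}, {"wx": 0, "wy": 0, "wz": 0, "x": 0.014, "y": 0.03, "z": 0, "hand": -1}, {"wx": 0, "wy": 0, "wz": 0, "x": 0.014, "y": 0.031, "z": 0, "hand": -1}, {"wx": 0, "wy": 0, "wz": 0, "x": 0.014, "y": 0.031, "z": 0, "hand": -1}, {"wx": 0, "wy": 0, "wz": 0, "x": 0.014, "y": 0.031, "z": 0, "hand": -1}, {"wx": 0, "wy": 0, "wz": 0, "x": 0.014, "y": 0.031, "z": 0, "hand": -1}, {"wx": 0, "wy": 0, "wz": 0, "x": 0.014, "y": 0.031, "z": 0, "hand": -1}, {"wx": 0, "wy": 0, "wz": 0, "x": 0.014, "y": 0.03, "z": 0, "hand": -1}]'

```text
time: 11.45
eef_pos: [502.7, -77.6, 129.6]
tcp_rot: [-180.0, -0.2, 160.1]
ft_force: [0.6, -1.3, -7.4]
gripper_width: 24.4
gripper_force: 70.0
```

>>> arm_command --increments '[{"wx": 0, "wy": 0, "wz": 0, "x": 0.014, "y": 0.031, "z": 0, "hand": -1}, {"wx": 0, "wy": 0, "wz": 0, "x": 0.008, "y": 0.018, "z": 0, "hand": -1}, {"wx": 0, "wy": 0, "wz": 0, "x": 0, "y": 0, "z": -0.015, "hand": -1}, {"wx": 0, "wy": 0, "wz": 0, "x": 0, "y": 0, "z": -0.015, "hand": -1}, {"wx": 0, "wy": 0, "wz": 0, "x": 0, "y": 0, "z": -0.01, "hand": -1}, {"wx": 0, "wy": 0, "wz": 0, "x": 0, "y": 0, "z": 0, "hand": -1}, {"wx": 0, "wy": 0, "wz": 0, "x": 0, "y": 0, "z": 0, "hand": -1}]'

```text
time: 12.03
eef_pos: [524.1, -30.7, 90.2]
tcp_rot: [-180.0, -0.2, 160.1]
ft_force: [0.2, -0.4, -6.6]
gripper_width: 24.6
gripper_force: 70.3
```

Contact is expected at about 78.

>>> arm_command --increments '[{"wx": 0, "wy": 0, "wz": 0, "x": 0.001, "y": 0, "z": -0.004, "hand": -1}, {"wx": 0, "wy": 0, "wz": 0, "x": 0, "y": 0, "z": -0.004, "hand": -1}, {"wx": 0, "wy": 0, "wz": 0, "x": 0, "y": 0, "z": -0.002, "hand": -1}, {"wx": 0, "wy": 0, "wz": 0, "x": 0, "y": 0, "z": 0, "hand": -1}, {"wx": 0, "wy": 0, "wz": 0, "x": 0, "y": 0, "z": 0, "hand": -1}, {"wx": 0, "wy": 0, "wz": 0, "x": 0, "y": 0, "z": 0, "hand": -1}]'

```text
time: 12.53
eef_pos: [527.1, -30.8, 82.6]
tcp_rot: [180.0, 0.0, 160.1]
ft_force: [-0.3, 0.2, -7.1]
gripper_width: 24.5
gripper_force: 70.5
```

>>> arm_command --increments '[{"wx": 0, "wy": 0, "wz": 0, "x": 0, "y": 0, "z": -0.001, "hand": -1}, {"wx": 0, "wy": 0, "wz": 0, "x": 0, "y": 0, "z": 0, "hand": -1}, {"wx": 0, "wy": 0, "wz": 0, "x": 0, "y": 0, "z": 0, "hand": -1}]'

```text
time: 12.78
eef_pos: [526.9, -30.7, 81.3]
tcp_rot: [180.0, 0.0, 160.1]
ft_force: [-0.7, -0.3, -6.3]
gripper_width: 24.4
gripper_force: 70.5
```

>>> arm_command --increments '[{"wx": 0, "wy": 0, "wz": 0, "x": 0, "y": 0, "z": -0.002, "hand": -1}, {"wx": 0, "wy": 0, "wz": 0, "x": 0, "y": 0, "z": 0, "hand": -1}, {"wx": 0, "wy": 0, "wz": 0, "x": 0, "y": 0, "z": 0, "hand": -1}]'

```text
time: 13.03
eef_pos: [526.7, -30.7, 79.1]
tcp_rot: [-180.0, -0.0, 160.1]
ft_force: [0.2, 0.0, -6.3]
gripper_width: 24.7
gripper_force: 70.5
```

>>> arm_command --increments '[{"wx": 0, "wy": 0, "wz": 0, "x": 0, "y": 0, "z": -0.001, "hand": -1}, {"wx": 0, "wy": 0, "wz": 0, "x": 0, "y": 0, "z": 0, "hand": -1}, {"wx": 0, "wy": 0, "wz": 0, "x": 0, "y": 0, "z": 0, "hand": -1}]'

```text
time: 13.28
eef_pos: [526.8, -30.7, 78.2]
tcp_rot: [-180.0, -0.0, 160.1]
ft_force: [0.8, 0.1, -6.5]
gripper_width: 24.6
gripper_force: 70.5
```

>>> arm_command --increments '[{"wx": 0, "wy": 0, "wz": 0, "x": 0, "y": 0, "z": -0.001, "hand": -1}, {"wx": 0, "wy": 0, "wz": 0, "x": 0, "y": 0, "z": 0, "hand": -1}, {"wx": 0, "wy": 0, "wz": 0, "x": 0, "y": 0, "z": 0, "hand": -1}]'

```text
time: 13.53
eef_pos: [527.0, -30.7, 77.9]
tcp_rot: [180.0, 0.0, 160.1]
ft_force: [-5.2, 0.4, 3.2]
gripper_width: 24.2
gripper_force: 71.5
```

>>> arm_command --increments '[{"wx": 0, "wy": 0, "wz": 0, "x": 0, "y": 0, "z": -0.001, "hand": -1}, {"wx": 0, "wy": 0, "wz": 0, "x": 0, "y": 0, "z": 0, "hand": -1}, {"wx": 0, "wy": 0, "wz": 0, "x": 0, "y": 0, "z": 0, "hand": -1}]'

```text
time: 13.78
eef_pos: [527.1, -30.7, 77.9]
tcp_rot: [-180.0, 0.0, 160.1]
ft_force: [-11.0, 1.9, 13.1]
gripper_width: 24.3
gripper_force: 72.7
```

The weight is seated. I release and rise.

>>> arm_command --increments '[{"wx": 0, "wy": 0, "wz": 0, "x": 0, "y": 0, "z": 0.001, "hand": -1}, {"wx": 0, "wy": 0, "wz": 0, "x": 0, "y": 0, "z": 0, "hand": -0.3}, {"wx": 0, "wy": 0, "wz": 0, "x": 0, "y": 0, "z": 0, "hand": 0.2}, {"wx": 0, "wy": 0, "wz": 0, "x": 0, "y": 0, "z": 0, "hand": 0.7}, {"wx": 0, "wy": 0, "wz": 0, "x": 0, "y": 0, "z": 0, "hand": 1}, {"wx": 0, "wy": 0, "wz": 0, "x": 0, "y": 0, "z": 0, "hand": 1}, {"wx": 0, "wy": 0, "wz": 0, "x": 0, "y": 0, "z": 0, "hand": 1}, {"wx": 0, "wy": 0, "wz": 0, "x": 0, "y": 0, "z": 0, "hand": 1}]'

```text
time: 14.45
eef_pos: [527.0, -30.7, 77.3]
tcp_rot: [-180.0, 0.0, 160.1]
ft_force: [-0.1, -0.5, 0.3]
gripper_width: 85.3
gripper_force: 0.0
```

>>> arm_command --increments '[{"wx": 0, "wy": 0, "wz": 0, "x": 0, "y": 0, "z": 0.01, "hand": 1}, {"wx": 0, "wy": 0, "wz": 0, "x": 0, "y": 0, "z": 0.02, "hand": 1}, {"wx": 0, "wy": 0, "wz": 0, "x": 0, "y": 0, "z": 0.03, "hand": 1}, {"wx": 0, "wy": 0, "wz": 0, "x": 0, "y": 0, "z": 0.03, "hand": 1}, {"wx": 0, "wy": 0, "wz": 0, "x": 0, "y": 0, "z": 0.03, "hand": 1}, {"wx": 0, "wy": 0, "wz": 0, "x": 0, "y": 0, "z": 0.03, "hand": 1}, {"wx": 0, "wy": 0, "wz": 0, "x": 0, "y": 0, "z": 0, "hand": 1}, {"wx": 0, "wy": 0, "wz": 0, "x": 0, "y": 0, "z": 0, "hand": 1}]'

```text
time: 15.12
eef_pos: [528.5, -30.9, 230.8]
tcp_rot: [179.9, 0.3, 160.1]
ft_force: [-0.3, -0.1, -0.1]
gripper_width: 85.6
gripper_force: 0.0
```

```bash
python3 - <<'E'
from h import *
s=cam('scene');x=cv2.resize(s['color'][130:300,180:380],None,fx=4,fy=3.5,interpolation=cv2.INTER_CUBIC);cv2.imwrite('pics/crop6.png',x[:,:,::-1])
E
```

```text
(no output)
```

View pics/crop6.png

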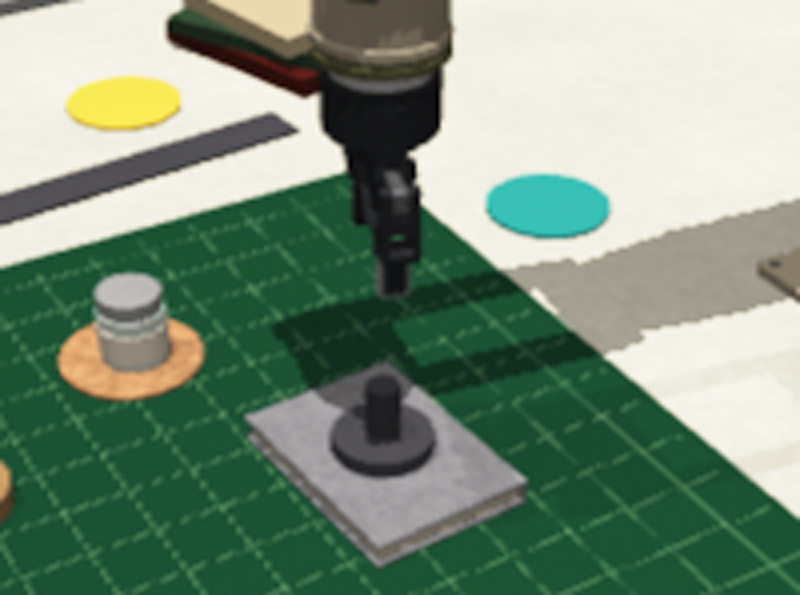

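The weight stands flat in the middle of the cover, its foot at crop (382,445). The jar is on the coaster, the book has not moved and the gripper is clear. I hand the job in.

```bash
python3 -c "
from workcell import robot
print(robot.close_job())"
```

```text
the job is handed in; nothing more can be done
None
```

The job is handed in, verdict not shown: in the last camera view the jar stood upright on the cork coaster and the larger weight flat on the middle of the book's cover, both released, with the book where it began.

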